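Hold a glass test prism in the light of the strain viewer

ROBOT

A 7-joint arm with a two-finger parallel gripper is mounted at the origin on the work surface. World frame = base frame: x ahead of the robot, y to its left, z up, the work surface at z = 0. Lengths are in m, angles in rad, forces in N, time in s.
With the tool pointing down it reaches from about 0.4 to 0.85 m from the base axis. Payload 4.5 kg.
Tool frame: the origin (TCP) lies midway between the tips of the shut fingers; the grasp point (between the pads) lies 19 mm behind it; z points along the fingers, y is the line along which they close (so a half turn about z gives the same grasp; the last joint's range is limited). The gripper opens to 88 mm and grips with 3 to 60 N. Pads are 18 mm wide; open, the fingers measure 123 mm over their backs; the gripper's body (75 mm by 187 mm) begins 45 mm behind the grasp point.
Start: joints at [-1.265, 0.689, -0.195, 1.565, 0.157, 0.902, -0.215], TCP at [0.168, 0.602, 0.239] pointing down, gripper open.
Joint ranges: [-3.01, 3.01], [-0.46, 2.08], [-1.47, 1.51], [0.13, 2.56], [-1, 4.14], [0.04, 2.09], [-2.66, 2.66]. Speed limits (rad/s): [2.57, 2.57, 3.14, 3.14, 3.14, 3.14, 3.14].

INTERFACE

Orientations are given as a unit quaternion [x, y, z, w].
In Python, from plant import r gives the robot as it stands.
- The arm moves only by the tool carry_out, never from a script. Its argument "plan" is a list of rows, each an object with "rot": the turn, a rotation vector about the tool's x, y, z in rad, a list of three; "xyz": the shift along the tool's x, y, z in m, a list of three; "grip": the closure in counts, from 0 (fully open) to 255 (shut). In form: [{"rot": [wx, wy, wz], "xyz": [dx, dy, dz], "grip": grip}, ...]. A call has 1 to 8 rows; each row is the pose to reach, as a shift and turn from the pose commanded when the call began, along the tool's axes at that moment; what a row does not reach only later rows make up. A row lasts 1/12 s, in which the tool goes at most 41.7 mm and 7.16 degrees, less where a joint would pass 70% of its speed; a pose out of reach is approached as far as the arm can. A call with a gripper value outside its range is refused whole. The fingers move at their own pace and stop on an object; "squeeze" is the grip in N (left out, the last holds). Time passes only in rows, so rows that repeat a pose let the fingers close. It gives the time, the measured TCP pose, the force, the opening and the grip force at its end, in the units of the state.
- r.get_state(): the state, without advancing time (a new reading comes with each control period).
- r.snapshot(name): name is "side" or "top" or "wrist"; returns the picture (420x560x3 uint8, red, green, blue); there is no depth.
- r.camera_params(name): a dict with "fx", "fy", "cx", "cy" (pixels), "distortion" ([k1, k2, p1, p2, k3] as OpenCV has them; the pictures are not rectified), "position" and "attitude" of the camera in the world; the wrist camera has in their place "hand_eye" (4x4, takes a point from camera to tool coordinates, whose origin is the TCP and whose axes are the flange's). Camera axes: x right, y down, z forward; pixel columns grow to the right and rows downward; lengths in m; the calibration is good to about 2 mm. A picture is of the moment at which its call begins: read the wrist's pose just before it. camera_params takes no time and is no camera call.
- r.finish_job(): hands the job in; it is judged then, once.
The state is a dict: "clock": time; "q": joint angles; "qd": joint speeds; "joint_torque": joint torques, N m; "tool_pos": TCP position; "eef_rot": TCP orientation; "contact_force": force on the tool from outside, world axes, zero at the start; "moment": the same for the moment, N m; "opening": opening from 0.0 (shut) to 1.0 (fully open); "finger_force": force on a finger pad.
Only numpy, scipy, OpenCV 4.12 (cv2) and the standard library are available. Lean on these libraries where they do the work, as an engineer would, in place of code of your own. Each camera call takes 0.05 s, during which the arm holds its last target. There are 200 camera calls.

TASK

Push the strain viewer's open filter drawer fully home until it clicks in, then take the tall oblong glass prism from the wooden rack, gripping it only by its two broad frosted faces, never the clear polished ones. Hold it upright in the middle of the viewer's gap, turned so that the light passes straight through from one polished face to the other, with the lower part of the prism, below the fingers, centred on the lamp window. Finish while still holding it there in the air, steady and touching nothing of the viewer, and leave the other glass and tools where they are.

Things in the scene. Friction and masses are not known exactly. Their poses are not given: they have to be found in the camera images.
- viewer: Strain viewer, fixed; origin under mid-gap at table level, z up. Base plate 12 mm high, x +-80, y -160..190 mm. Lamp housing: grey box y 50..180, x +-60, top 150 mm. Eyepiece: black tube along y, radius 30 (cup 36), centre 100 mm high, y -50..-150, on a grey block 72 mm high. Gap y -50..50 is open above, in front and behind, empty above the base plate. Drawer on the housing's -x face.
- light_path (a point): Point on the light axis at mid-gap, 100 mm above the table, straight above the viewer's origin. Axes are the viewer's: y along the light towards the lamp, x level across the light, z up. The beam is about 10 mm across, from a round bright lamp window of radius 14 mm on the housing's face towards the gap.
- drawer_front (a point): Centre of the flat front face of the filter drawer's aluminium panel, 56 (y) x 48 (z) x 8 mm, 97 to 145 mm above the table. Axes are the viewer's; the drawer closes towards +x. A lip 5 mm high along the panel's lower edge sticks out 8 mm more to -x. With the drawer home this point lies at x -68, y +85, z +21 mm from light_path in its axes.
- filter_drawer (a joint): How far the filter drawer is open, m: 0 = home at a hard stop, 0.062 most; opens towards the viewer's -x. Slides with about 1.5 N friction and stays where left. Between about 0.011 and 0.005 a sprung detent resists with up to 8 N; nearer than that it pulls the drawer home and keeps it there.
- prism: Tall glass prism, about 170 g: upright bar 36 (own x) x 24 (own y) x 80 mm (z), origin at the centre of its underside. The two broad faces (own +-y, 24 mm apart) are frosted: grip these. The two narrow faces (own +-x, 36 mm apart) are polished and clear, their edges stepped in 2 mm: the light goes through them. Stands 18 mm deep in one of the rack's pockets, which one varies.
- prism_window (a point): Point on the prism's long axis, 22 mm above its underside, axes as the prism: it belongs on the light axis.
- rack: Fixed wooden rack 200 (own x) x 60 (own y) x 30 mm high, origin at the centre of its underside. Three oblong pockets at own x -64, 0, +64 mm, 38 (x) x 26 (y) mm, floor 12 mm above the table. All its glass stands with own x along the rack's x.
- stub_a: Short square glass block, 24 x 24 x 60 mm, in another pocket of the rack; origin at the centre of its underside. Leave it alone.
- stub_b: Second short square glass block, 24 x 24 x 60 mm, in the remaining pocket; origin at the centre of its underside. Leave it alone.
- nippers: Tile nippers with red handles lying on the mat, about 170 mm along own x, 75 mm across, 17 mm high; origin on the mat near their middle. Leave them alone.
- tile_stack: Stack of clear glass squares, 47 x 47 x 24 mm; origin at the centre of its underside. Leave it alone.

How it is judged:
By the outcome, as a careful person would: the job done as asked, in the order asked, and still so for the second after the job is handed in, while the arm keeps its last pose, push and grip.
It also fails if it takes over 48 s, if anything falls off the work surface, if the arm or the gripper's body presses on something with over 40 N, if the wrist force passes 120 N, or if a joint passes its speed limit or range.

## Working session

There is one attempt and no reset: what is moved stays moved. The work goes in short steps, Python scripts to look and compute and a tool call to move; the robot and the scene stay as the last step left them, time stands still between calls to the robot, and variables do not carry over. Pictures are saved under pics/ and viewed, at most 10 in all, crops included, and the job is handed in when it is done.

Besides the shell and the picture viewer there is one more tool, called in YAML: its name, and indented under it one key for each argument. carry_out: Moves the arm, as the interface text tells. Its arguments: {"type":"object","properties":{"plan":{"type":"array"},"squeeze":{"type":"number"}},"required":["plan"]}

```bash
mkdir -p pics; ls; python3 - <<'E'
from plant import r
import cv2,json
s=r.get_state();print(s)
for n in("side","top","wrist"):
    print(n,r.camera_params(n))
    cv2.imwrite(f"pics/{n}0.png",cv2.cvtColor(r.snapshot(n),cv2.COLOR_RGB2BGR))
E
```

```text
pics
{'clock': 0.0, 'q': array([-1.26520659,  0.68998045, -0.19449413,  1.56632381,  0.15729403,
        0.9025033 , -0.21511774]), 'qd': array([-9.55731433e-04,  2.17974940e-03,  1.24972772e-03,  1.21463069e-03,
       -1.47946797e-03, -5.71809428e-05,  8.07202344e-04]), 'joint_torque': array([-9.35493408e-04, -5.27558684e+01, -1.26710571e+00, -1.53431994e+01,
       -5.26155322e-02,  6.66586086e-03,  1.69449531e-04]), 'tool_pos': array([0.1676742 , 0.60143962, 0.23791712]), 'eef_rot': array([ 1.35454559e-01,  9.90783139e-01, -9.11086549e-04, -5.35434171e-05]), 'contact_force': array([ 0.18684509,  0.43799939, -0.06076811]), 'moment': array([ 0.00234299,  0.01786017, -0.00246787]), 'finger_force': 0.0, 'opening': 1.0008479934017553}
side {'fx': 463.2955633399983, 'fy': 463.2955633399983, 'cx': 285.0246538742772, 'cy': 209.73908049797438, 'distortion': array([-0.04406809,  0.        ,  0.        ,  0.        ,  0.        ]), 'position': array([ 0.18110799, -0.75883073,  0.6096116 ]), 'attitude': array([ 0.85574941, -0.18445094,  0.11207854, -0.4702225 ])}
top {'fx': 416.9518565387165, 'fy': 416.9518565387165, 'cx': 289.15340182473926, 'cy': 209.87589522652564, 'distortion': array([-0.10397838,  0.        ,  0.        ,  0.        ,  0.        ]), 'position': array([ 0.41042749, -0.0723077 ,  0.84152326]), 'attitude': array([-0.69681756,  0.71264004, -0.04425206,  0.06805302])}
wrist {'fx': 325.7662586025469, 'fy': 325.7662586025469, 'cx': 284.14964326862196, 'cy': 206.79050543530158, 'distortion': array([-0.08022678,  0.        ,  0.        ,  0.        ,  0.        ]), 'hand_eye': array([[ 1.48680816e-05, -9.65014059e-01, -2.62198143e-01,
         6.60799407e-02],
       [ 9.99999999e-01,  2.72683277e-05, -4.36549165e-05,
        -2.03706342e-04],
       [ 4.92773131e-05, -2.62198142e-01,  9.65014058e-01,
        -1.47597959e-01],
       [ 0.00000000e+00,  0.00000000e+00,  0.00000000e+00,
         1.00000000e+00]])}
```

View pics/top0.png

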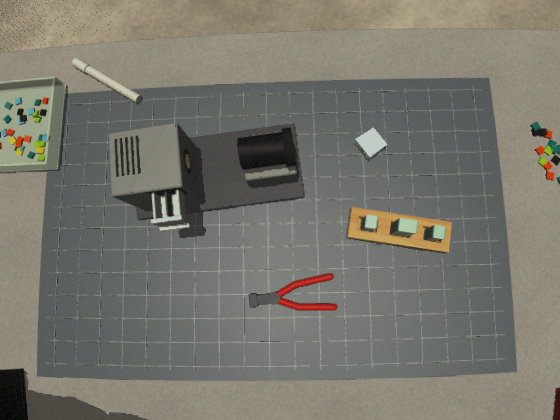

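View pics/side0.png

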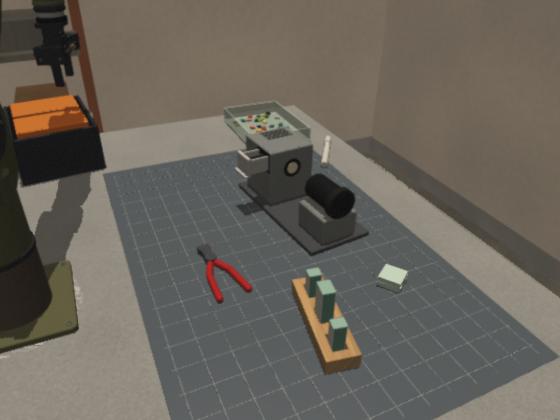

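The top view shows the viewer (housing at about 150,165, gap around 215,165, drawer panel at 170,225) and the rack (400,230) with the tall prism in the middle pocket. The nippers lie at 300,295. The side view agrees with this.

```bash
python3 - <<'E'
import cv2,numpy as np
t=cv2.imread("pics/top0.png");s=cv2.imread("pics/side0.png")
R=lambda im,x0,y0,w,h,k:cv2.resize(im[y0:y0+h,x0:x0+w],None,fx=k,fy=k,interpolation=cv2.INTER_CUBIC)
cv2.imwrite("pics/c1.png",R(t,100,110,210,130,3.8) if 0 else R(t,100,110,200,130,4))
a=R(t,340,195,120,60,5); b=R(s,225,125,150,125,4)
c=np.zeros((600,800,3),np.uint8); c[:300,:600]=a; 
cv2.imwrite("pics/c2.png",a);cv2.imwrite("pics/c3.png",b)
E
```

```text
(no output)
```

View pics/c1.png

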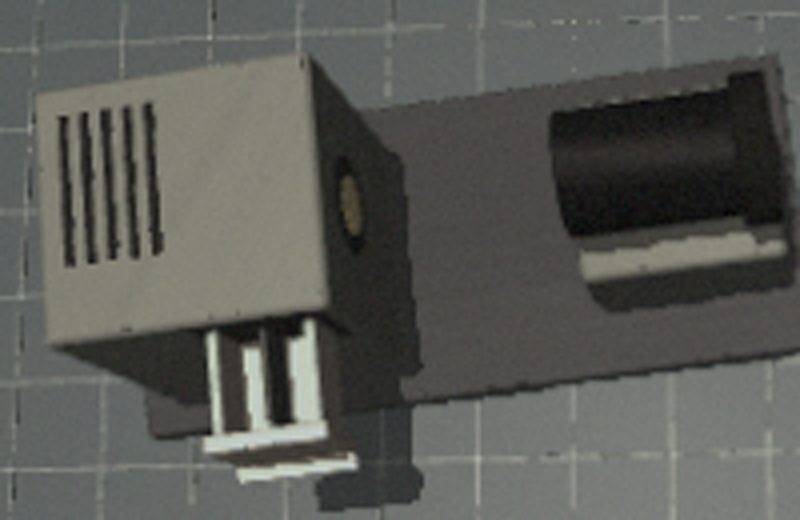

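View pics/c2.png

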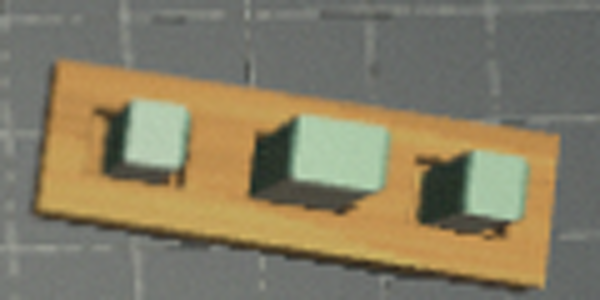

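View pics/c3.png

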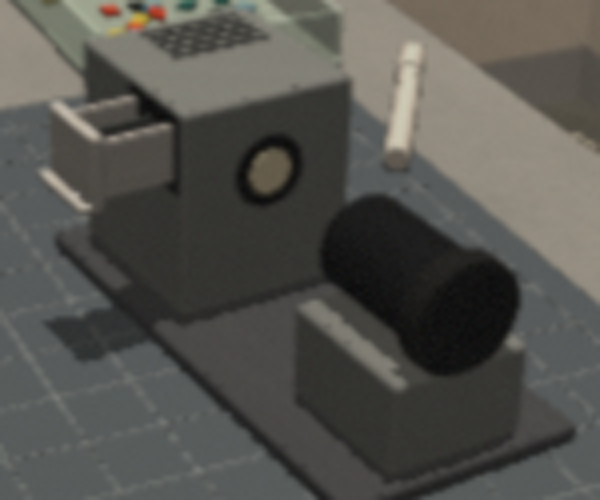

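The crops give the corners of the housing, base plate, drawer panel, rack and prism top. I'll fit poses from both cameras.

```bash
cat > h.py <<'E'
import numpy as np,cv2
from scipy.spatial.transform import Rotation as Ro
from scipy.optimize import least_squares
from plant import r
def K(p):return np.array([[p["fx"],0,p["cx"]],[0,p["fy"],p["cy"]],[0,0,1]])
def cam(n,state=None):
    p=r.camera_params(n)
    if n!="wrist":T=np.eye(4);T[:3,:3]=Ro.from_quat(p["attitude"]).as_matrix();T[:3,3]=p["position"]
    else:
        T=np.eye(4);T[:3,:3]=Ro.from_quat(state["eef_rot"]).as_matrix();T[:3,3]=state["tool_pos"];T=T@p["hand_eye"]
    return p,T
def proj(c,P):
    p,T=c;Q=(np.atleast_2d(P)-T[:3,3])@T[:3,:3]
    return cv2.projectPoints(Q.reshape(-1,1,3),np.zeros(3),np.zeros(3),K(p),p["distortion"])[0].reshape(-1,2)
def place(v,P):
    P=np.atleast_2d(P)/1000.;c,s=np.cos(v[2]),np.sin(v[2])
    return np.c_[v[0]+c*P[:,0]-s*P[:,1],v[1]+s*P[:,0]+c*P[:,1],P[:,2]]
def fit(obs,x0):
    f=lambda v:np.concatenate([(proj(c,place(v,P))-px).ravel() for c,P,px in obs])
    o=least_squares(f,x0,loss="soft_l1");return o.x,f(o.x).reshape(-1,2)
def toolshift(s,target):
    return Ro.from_quat(s["eef_rot"]).inv().apply(np.array(target)-s["tool_pos"])
E
cat > a.py <<'E'
from h import *
np.set_printoptions(precision=4,suppress=True)
t=cam("top");s=cam("side")
f=lambda px,o,k:np.array(o)+(np.array(px)+.5)/k-.5
V=fit([(t,[(-60,180,150),(60,180,150),(60,50,150),(-60,50,150),(0,50,100),(80,-160,12),(-80,190,12)],
 f([(48,346),(38,95),(308,57),(328,305),(350,205),(778,55),(152,437)],(100,110),4)),
 (s,[(-60,50,150),(60,50,150),(-60,180,150),(0,50,100),(80,-160,12),(-80,190,12),(-60,50,12)],
 f([(183,118),(350,78),(88,42),(270,168),(574,432),(60,238),(185,318)],(225,125),4))],[.5,.05,.1])
print("viewer",V[0]);print(V[1].round(1).tolist())
Rk=fit([(t,[(30*0+100,30,30),(-100,30,30),(-100,-30,30),(100,-30,30)],f([(55,60),(558,135),(545,287),(37,212)],(340,195),5)),
 (t,[(18,12,92),(-18,12,92),(-18,-12,92),(18,-12,92)],f([(298,117),(388,127),(384,192),(290,180)],(340,195),5))],[.4,-.3,1.5])if 0 else None
# rack own x ~ world +y : place with yaw~pi/2
Rk=fit([(t,[(100,-30,30),(-100,-30,30),(-100,30,30),(100,30,30)],f([(55,60),(558,135),(545,287),(37,212)],(340,195),5))],[.4,-.3,1.5])
print("rack",Rk[0],Rk[1].round(1).tolist())
Pr=fit([(t,[(17,-12,92),(-17,-12,92),(-17,12,92),(17,12,92)],f([(298,117),(388,127),(384,192),(292,180)],(340,195),5))],list(Rk[0]))
print("prism",Pr[0],Pr[1].round(1).tolist())
# drawer panel opening
g=lambda d:np.r_[proj(t,place(V[0],[(-68-d,113,145),(-68-d,57,145)]))-f([(207,452),(327,437)],(100,110),4)].ravel()
d=least_squares(lambda d:g(d[0]),[30]);print("open mm",d.x,d.fun)
st=r.get_state()
R=Ro.from_quat(st["eef_rot"]);print("tool x,y axes",R.as_matrix()[:,0],R.as_matrix()[:,1])
v=V[0]
w=lambda P:place(v,[P])[0]
T=w((-68-d.x[0]-9-25,85,122));print("pre push world",T,"toolshift",toolshift(st,T))
T2=w((-68-9,85,122));print("home world",T2,toolshift(st,T2))
E
python3 a.py
```

```text
viewer [0.6316 0.0893 0.1027]
[[-0.9, 0.2], [-1.1, -1.6], [1.1, -2.5], [1.0, 0.8], [0.7, 0.3], [1.0, -0.3], [-1.1, 0.2], [-0.2, -0.4], [1.4, -0.5], [-1.7, -0.9], [-0.3, 0.9], [1.1, -1.2], [-1.8, -1.5], [-0.8, 0.7]]
rack [ 0.4971 -0.2612  1.3978] [[0.3, 0.2], [0.1, 0.0], [-0.3, -0.2], [-0.1, -0.1]]
prism [ 0.4971 -0.2621  1.4263] [[-0.2, -0.2], [0.3, -0.0], [0.1, 0.0], [-0.2, 0.2]]
open mm [46.7097] [-0.9135  0.1501  0.6267 -0.1376]
tool x,y axes [-0.9633  0.2684 -0.0001] [ 0.2684  0.9633 -0.0013]
pre push world [0.475  0.1586 0.122 ] toolshift [-0.4149 -0.3441  0.1166]
home world [0.5463 0.1659 0.122 ] [-0.4817 -0.3179  0.1166]
```

carry_out:
  plan:
    - {"rot": [0,0,-0.375],"xyz": [-0.415,-0.344,0],"grip": 255}
    - {"rot": [0,0,-0.375],"xyz": [-0.415,-0.344,0],"grip": 255}
    - {"rot": [0,0,-0.375],"xyz": [-0.415,-0.344,0],"grip": 255}
    - {"rot": [0,0,-0.375],"xyz": [-0.415,-0.344,0],"grip": 255}
    - {"rot": [0,0,-0.375],"xyz": [-0.415,-0.344,0],"grip": 255}
    - {"rot": [0,0,-0.375],"xyz": [-0.415,-0.344,0],"grip": 255}
    - {"rot": [0,0,-0.375],"xyz": [-0.415,-0.344,0],"grip": 255}
    - {"rot": [0,0,-0.375],"xyz": [-0.415,-0.344,0],"grip": 255}

```text
clock: 0.82
tool_pos: [0.3586, 0.3264, 0.2387]
eef_rot: [-0.052, 0.999, -0.0, -0.0]
contact_force: [1.1, 0.6, -0.2]
opening: 0.418
finger_force: 0.0
```

carry_out:
  plan:
    - {"rot": [0,0,0],"xyz": [-0.098,-0.179,0],"grip": 255}
    - {"rot": [0,0,0],"xyz": [-0.098,-0.179,0],"grip": 255}
    - {"rot": [0,0,0],"xyz": [-0.098,-0.179,0],"grip": 255}
    - {"rot": [0,0,0],"xyz": [-0.098,-0.179,0],"grip": 255}
    - {"rot": [0,0,0],"xyz": [-0.098,-0.179,0.03],"grip": 255}
    - {"rot": [0,0,0],"xyz": [-0.098,-0.179,0.05],"grip": 255}
    - {"rot": [0,0,0],"xyz": [-0.098,-0.179,0.05],"grip": 255}

```text
clock: 1.4
tool_pos: [0.473, 0.1559, 0.1853]
eef_rot: [-0.049, 0.999, -0.002, -0.003]
contact_force: [-1.0, -0.2, -1.1]
opening: 0.005
finger_force: 0.0
```

```bash
python3 - <<'E'
from h import *
s=r.get_state();print(s["clock"],s["tool_pos"],s["eef_rot"].round(4).tolist())
cv2.imwrite("pics/w1.png",cv2.cvtColor(r.snapshot("wrist"),cv2.COLOR_RGB2BGR))
c=cam("wrist",s);v=[.6316,.0893,.1027]
print(proj(c,place(v,[(-60,180,150),(60,180,150),(60,50,150),(-60,50,150),(-114.7,113,145),(-114.7,57,145)])).round(0).tolist())
E
```

```text
1.4 [0.47300522 0.15594499 0.18533922] [-0.0486, 0.9988, -0.002, -0.0031]
[[427.0, 357.0], [405.0, 474.0], [246.0, 477.0], [238.0, 360.0], [333.0, 284.0], [246.0, 285.0]]
```

View pics/w1.png

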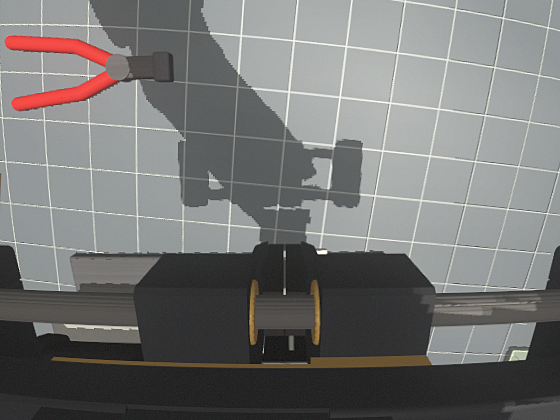

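The wrist view mostly shows the gripper itself. The closed fingers are at (285,250), and the drawer is hidden behind them. I'll descend and push, using force as the guide.

carry_out:
  plan:
    - {"rot": [0,0,0],"xyz": [0,0.002,0.04],"grip": 255}
    - {"rot": [0,0,0],"xyz": [0,0.002,0.064],"grip": 255}
    - {"rot": [0,0,0],"xyz": [0,0.002,0.064],"grip": 255}
    - {"rot": [0,0,0],"xyz": [-0.015,0.002,0.064],"grip": 255}
    - {"rot": [0,0,0],"xyz": [-0.03,0.002,0.064],"grip": 255}
    - {"rot": [0,0,0],"xyz": [-0.04,0.002,0.064],"grip": 255}
    - {"rot": [0,0,0],"xyz": [-0.05,0.002,0.064],"grip": 255}
    - {"rot": [0,0,0],"xyz": [-0.058,0.002,0.064],"grip": 255}

```text
clock: 2.12
tool_pos: [0.5313, 0.1704, 0.1268]
eef_rot: [-0.053, 0.999, 0.001, 0.0]
contact_force: [-2.3, 1.1, 1.8]
opening: 0.002
finger_force: 0.9
```

carry_out:
  plan:
    - {"rot": [0,0,0],"xyz": [-0.004,-0.002,0.003],"grip": 255}
    - {"rot": [0,0,0],"xyz": [-0.008,-0.003,0.003],"grip": 255}
    - {"rot": [0,0,0],"xyz": [-0.011,-0.003,0.003],"grip": 255}
    - {"rot": [0,0,0],"xyz": [-0.014,-0.003,0.003],"grip": 255}

```text
clock: 2.45
tool_pos: [0.5453, 0.1669, 0.1221]
eef_rot: [-0.052, 0.999, 0.0, -0.0]
contact_force: [-1.9, 1.0, 0.6]
opening: 0.0
finger_force: 0.8
```

carry_out:
  plan:
    - {"rot": [0,0,0],"xyz": [-0.002,0,0],"grip": 255}
    - {"rot": [0,0,0],"xyz": [-0.004,0,0],"grip": 255}

```text
clock: 2.62
tool_pos: [0.5466, 0.1669, 0.1216]
eef_rot: [-0.052, 0.999, -0.001, -0.003]
contact_force: [-11.1, 0.2, 7.2]
opening: 0.005
finger_force: 5.4
```

carry_out:
  plan:
    - {"rot": [0,0,0],"xyz": [-0.002,0,0],"grip": 255}
    - {"rot": [0,0,0],"xyz": [-0.004,0,0],"grip": 255}

```text
clock: 2.78
tool_pos: [0.5466, 0.1668, 0.1212]
eef_rot: [-0.053, 0.999, -0.002, -0.007]
contact_force: [-18.6, 0.0, 13.2]
opening: 0.006
finger_force: 9.4
```

carry_out:
  plan:
    - {"rot": [0,0,0],"xyz": [0.035,0,0],"grip": 255}
    - {"rot": [0,0,0],"xyz": [0.06,0,-0.03],"grip": 200}
    - {"rot": [0,0,0],"xyz": [0.06,0,-0.07],"grip": 100}
    - {"rot": [0,0,-0.12],"xyz": [0.07,-0.02,-0.1],"grip": 0}
    - {"rot": [0,0,-1.29],"xyz": [0.1,-0.42,-0.13],"grip": 0}
    - {"rot": [0,0,-1.29],"xyz": [0.1,-0.42,-0.13],"grip": 0}
    - {"rot": [0,0,-1.29],"xyz": [0.1,-0.42,-0.13],"grip": 0}
    - {"rot": [0,0,-1.29],"xyz": [0.1,-0.42,-0.13],"grip": 0}

```text
clock: 3.45
tool_pos: [0.491, -0.0279, 0.2348]
eef_rot: [-0.357, 0.934, -0.001, 0.001]
contact_force: [0.4, -0.3, 0.4]
opening: 0.508
finger_force: 0.0
```

```bash
python3 - <<'E'
from h import *
s=r.get_state();print(s["clock"],s["tool_pos"],s["eef_rot"].round(4).tolist(),s["q"].round(2))
print(Ro.from_quat(s["eef_rot"]).as_matrix()[:,1].round(3),toolshift(s,[.497,-.2617,.25]))
E
```

```text
3.45 [ 0.49099737 -0.02785397  0.23482242] [-0.3567, 0.9342, -0.0007, 0.0007] [ 0.34  0.57 -0.6   1.95  0.46  0.75  1.78]
[-0.667  0.745 -0.002] [ 0.15137506 -0.17835624 -0.01499997]
```

carry_out:
  plan:
    - {"rot": [0,0,2.47],"xyz": [0.151,-0.178,-0.015],"grip": 0}
    - {"rot": [0,0,2.47],"xyz": [0.151,-0.178,-0.015],"grip": 0}
    - {"rot": [0,0,2.47],"xyz": [0.151,-0.178,-0.015],"grip": 0}
    - {"rot": [0,0,2.47],"xyz": [0.151,-0.178,-0.015],"grip": 0}
    - {"rot": [0,0,2.47],"xyz": [0.151,-0.178,-0.015],"grip": 0}
    - {"rot": [0,0,2.47],"xyz": [0.151,-0.178,-0.015],"grip": 0}
    - {"rot": [0,0,2.47],"xyz": [0.151,-0.178,-0.015],"grip": 0}
    - {"rot": [0,0,2.47],"xyz": [0.151,-0.178,-0.015],"grip": 0}

```text
clock: 4.12
tool_pos: [0.4949, -0.2625, 0.2491]
eef_rot: [0.144, 0.99, -0.001, 0.001]
contact_force: [0.3, 0.5, 1.0]
opening: 1.001
finger_force: 0.0
```

```bash
cat > st.py <<'E'
from h import *
s=r.get_state();y=Ro.from_quat(s["eef_rot"]).as_matrix()[:,1]
print(s["clock"],s["tool_pos"].round(4),"yaw y",np.degrees(np.arctan2(y[1],y[0])).round(1),s["q"].round(2))
import sys
print(toolshift(s,[float(a) for a in sys.argv[1:4]]).round(4))
E
python3 st.py .497 -.2617 .25
```

```text
4.1167 [ 0.4949 -0.2625  0.2491] yaw y 73.5 [ 0.6   0.6  -0.32  1.75  0.25  0.83  1.44]
[-0.0018  0.0013 -0.0009]
```

carry_out:
  plan:
    - {"rot": [0,0,1.456],"xyz": [-0.002,0.001,0],"grip": 0}
    - {"rot": [0,0,1.456],"xyz": [-0.002,0.001,0],"grip": 0}
    - {"rot": [0,0,1.456],"xyz": [-0.002,0.001,0],"grip": 0}
    - {"rot": [0,0,1.456],"xyz": [-0.002,0.001,0],"grip": 0}
    - {"rot": [0,0,1.456],"xyz": [-0.002,0.001,0],"grip": 0}
    - {"rot": [0,0,1.456],"xyz": [-0.002,0.001,0],"grip": 0}
    - {"rot": [0,0,1.456],"xyz": [-0.002,0.001,0],"grip": 0}
    - {"rot": [0,0,1.456],"xyz": [-0.002,0.001,0],"grip": 0}

```text
clock: 4.78
tool_pos: [0.4976, -0.2591, 0.2494]
eef_rot: [0.598, 0.801, -0.0, 0.001]
contact_force: [0.0, 0.3, -0.4]
opening: 0.998
finger_force: 0.0
```

```bash
python3 st.py .497 -.2617 .25
```

```text
4.7833 [ 0.4976 -0.2591  0.2494] yaw y 16.5 [ 0.42  0.59 -0.03  1.76  0.02  0.8   0.66]
[-0.0024 -0.0014 -0.0006]
```

carry_out:
  plan:
    - {"rot": [0,0,0.461],"xyz": [-0.001,0,0],"grip": 0}
    - {"rot": [0,0,0.461],"xyz": [-0.001,0,0],"grip": 0}
    - {"rot": [0,0,0.461],"xyz": [-0.001,0,0],"grip": 0}
    - {"rot": [0,0,0.461],"xyz": [-0.001,0,0],"grip": 0}
    - {"rot": [0,0,0.461],"xyz": [-0.001,0,0],"grip": 0}
    - {"rot": [0,0,0.461],"xyz": [-0.001,0,0],"grip": 0}

```text
clock: 5.28
tool_pos: [0.4979, -0.2598, 0.2492]
eef_rot: [0.763, 0.647, -0.0, 0.0]
contact_force: [0.2, 0.6, -0.5]
opening: 1.004
finger_force: 0.0
```

```bash
python3 st.py .497 -.2617 .25; python3 - <<'E'
from h import *
s=r.get_state();c=cam("wrist",s);w=r.snapshot("wrist")[:,:,::-1]
t=r.snapshot("top")[:,:,::-1]
v=[.497,-.2617,1.398]
print(proj(c,place(v,[(17,-12,92),(-17,-12,92),(-17,12,92),(17,12,92),(100,-30,30),(-100,-30,30),(-100,30,30),(100,30,30)])).round(0).tolist())
np.save("w2.npy",w)
cv2.imwrite("pics/w2.png",w);cv2.imwrite("pics/t2.png",t)
a=cv2.resize(w[40:320,80:480],None,fx=2,fy=2)
b=cv2.resize(t[150:250,130:210],None,fx=3,fy=3,interpolation=cv2.INTER_CUBIC)
a[:300,:240]=b
cv2.imwrite("pics/c4.png",a)
E
```

```text
5.2833 [ 0.4979 -0.2598  0.2492] yaw y -9.4 [ 0.33  0.59  0.11  1.76 -0.08  0.8   0.32]
[-0.0021 -0.0006 -0.0008]
[[295.0, 175.0], [295.0, 210.0], [270.0, 210.0], [270.0, 175.0], [311.0, 89.0], [306.0, 261.0], [258.0, 261.0], [255.0, 89.0]]
```

View pics/c4.png

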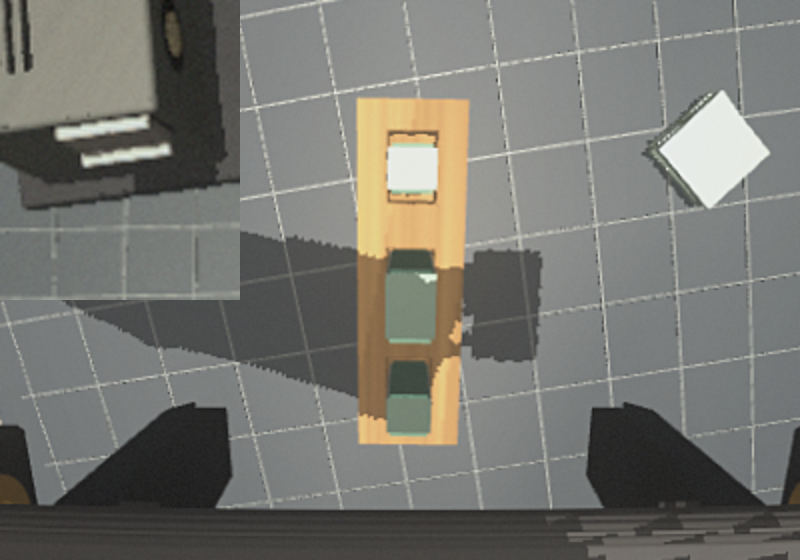

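The inset shows the drawer panel up against the housing (edge from about 149,194 to 180,190 in the full top image). In the wrist view the prism top spans about (273–298, 174–211), which is 3 px right of where I predicted it.

```bash
python3 - <<'E'
from h import *
s=r.get_state();c=cam("wrist",s)
f=lambda px,o,k:np.array(o)+(np.array(px)+.5)/k-.5
R=fit([(c,[(100,-30,30),(-100,-30,30),(-100,30,30),(100,30,30)],f([(469,98),(458,444),(359,444),(357,98)],(80,40),2)),
 (c,[(18,-12,92),(-18,-12,92),(-18,12,92),(18,12,92)],f([(436.5,268),(433,342.5),(386,342.5),(387,268)],(80,40),2))],[.497,-.262,1.4])
print(R[0],R[1].round(1).tolist(),toolshift(s,[R[0][0],R[0][1],.053]).round(4))
t=cam("top")
o=f([(57,133),(150,120)],(130,150),3);o2=f([(83,160),(172,147)],(130,150),3)
v=[.6316,.0893,.1027]
print(least_squares(lambda d:(proj(t,place(v,[(-68-d[0],113,145),(-68-d[0],57,145)]))-o).ravel(),[5]).x)
print(least_squares(lambda d:(proj(t,place(v,[(-76-d[0],113,99),(-76-d[0],57,99)]))-o2).ravel(),[5]).x)
E
```

```text
[ 0.49958189 -0.2619207   1.39412479] [[-0.2, 0.8], [-0.3, -0.3], [0.2, -0.8], [-0.1, 0.0], [0.1, 0.4], [1.0, -0.2], [-0.1, -0.4], [-0.5, 0.1]] [-0.0019  0.0021  0.1962]
[-4.49277179]
[-4.93813835]
```

carry_out:
  plan:
    - {"rot": [0,0,0.012],"xyz": [-0.002,0.002,0.04],"grip": 0}
    - {"rot": [0,0,0.012],"xyz": [-0.002,0.002,0.08],"grip": 0}
    - {"rot": [0,0,0.012],"xyz": [-0.002,0.002,0.12],"grip": 0}
    - {"rot": [0,0,0.012],"xyz": [-0.002,0.002,0.16],"grip": 0}
    - {"rot": [0,0,0.012],"xyz": [-0.002,0.002,0.185],"grip": 0}
    - {"rot": [0,0,0.012],"xyz": [-0.002,0.002,0.196],"grip": 0}
    - {"rot": [0,0,0.012],"xyz": [-0.002,0.002,0.196],"grip": 60}
    - {"rot": [0,0,0.012],"xyz": [-0.002,0.002,0.196],"grip": 120}
  squeeze: 20

```text
clock: 6.05
tool_pos: [0.4998, -0.2623, 0.0537]
eef_rot: [0.767, 0.641, 0.0, 0.0]
contact_force: [-0.2, 0.5, 0.6]
opening: 0.878
finger_force: 0.0
```

```bash
python3 st.py .4996 -.2619 .053
```

```text
6.05 [ 0.4998 -0.2623  0.0537] yaw y -10.2 [ 0.37  0.89  0.05  1.88 -0.11  0.37  0.33]
[ 0.0003 -0.0003  0.0007]
```

carry_out:
  plan:
    - {"rot": [0,0,0],"xyz": [0,0,0],"grip": 220}
    - {"rot": [0,0,0],"xyz": [0,0,0],"grip": 220}
    - {"rot": [0,0,0],"xyz": [0,0,0],"grip": 220}
    - {"rot": [0,0,0],"xyz": [0,0,0],"grip": 220}
    - {"rot": [0,0,0],"xyz": [0,0,0],"grip": 220}
    - {"rot": [0,0,0],"xyz": [0,0,0],"grip": 220}
    - {"rot": [0,0,0],"xyz": [0,0,0],"grip": 220}
    - {"rot": [0,0,0],"xyz": [0,0,0],"grip": 220}
  squeeze: 20

```text
clock: 6.72
tool_pos: [0.4993, -0.2618, 0.0532]
eef_rot: [0.767, 0.641, -0.0, -0.0]
contact_force: [-0.3, -0.3, -2.1]
opening: 0.266
finger_force: 20.5
```

carry_out:
  plan:
    - {"rot": [0,0,0],"xyz": [0,0,-0.02],"grip": 220}
    - {"rot": [0,0,0],"xyz": [0,0,-0.055],"grip": 220}
    - {"rot": [0,0,0],"xyz": [0,0,-0.095],"grip": 220}
    - {"rot": [0,0,0],"xyz": [0,0,-0.13],"grip": 220}
    - {"rot": [0,0,0],"xyz": [0,0,-0.165],"grip": 220}
    - {"rot": [0,0,0],"xyz": [0,0,-0.2],"grip": 220}
    - {"rot": [0,0,-0.06],"xyz": [0.03,0.006,-0.22],"grip": 220}
    - {"rot": [0,0,-0.12],"xyz": [0.068,0.012,-0.22],"grip": 220}

```text
clock: 7.38
tool_pos: [0.5246, -0.2018, 0.278]
eef_rot: [0.73, 0.684, 0.001, 0.005]
contact_force: [1.5, -0.4, -2.4]
opening: 0.269
finger_force: 20.0
```

```bash
python3 st.py .6316 .0893 .275
```

```text
7.3833 [ 0.5246 -0.2018  0.278 ] yaw y -3.7 [ 0.23  0.55  0.09  1.73 -0.06  0.85  0.28]
[0.2974 0.088  0.0021]
```

carry_out:
  plan:
    - {"rot": [0,0,-0.03],"xyz": [0.037,0.011,0],"grip": 220}
    - {"rot": [0,0,-0.06],"xyz": [0.075,0.022,0],"grip": 220}
    - {"rot": [0,0,-0.1],"xyz": [0.113,0.033,0],"grip": 220}
    - {"rot": [0,0,-0.13],"xyz": [0.15,0.044,0],"grip": 220}
    - {"rot": [0,0,-0.16],"xyz": [0.188,0.055,0],"grip": 220}
    - {"rot": [0,0,-0.16],"xyz": [0.226,0.066,0],"grip": 220}
    - {"rot": [0,0,-0.16],"xyz": [0.264,0.077,0],"grip": 220}
    - {"rot": [0,0,-0.16],"xyz": [0.292,0.086,0],"grip": 220}

```text
clock: 8.05
tool_pos: [0.6261, 0.0941, 0.2724]
eef_rot: [0.669, 0.743, 0.0, -0.001]
contact_force: [0.3, 0.0, -1.4]
opening: 0.27
finger_force: 20.0
```

carry_out:
  plan:
    - {"rot": [0,0,0],"xyz": [0,0,0],"grip": 220}
    - {"rot": [0,0,0],"xyz": [0,0,0],"grip": 220}
    - {"rot": [0,0,0],"xyz": [0,0,0],"grip": 220}

```text
clock: 8.3
tool_pos: [0.6256, 0.088, 0.2725]
eef_rot: [0.671, 0.742, -0.001, -0.0]
contact_force: [0.3, -0.5, -1.4]
opening: 0.268
finger_force: 20.0
```

```bash
python3 st.py .6316 .0893 .275; python3 - <<'E'
from h import *
s=r.get_state();c=cam("wrist",s);w=r.snapshot("wrist")[:,:,::-1]
v=[.6316,.0893,.1027]
print(proj(c,place(v,[(-60,180,150),(60,180,150),(60,50,150),(-60,50,150),(80,-160,12),(-80,-160,12),(80,50,12),(-80,50,12)])).round(0).tolist())
cv2.imwrite("pics/w3.png",cv2.resize(w,None,fx=1.4,fy=1.4,interpolation=cv2.INTER_CUBIC))
E
```

```text
8.3 [0.6256 0.088  0.2725] yaw y 5.7 [-0.25  0.66  0.07  1.51 -0.05  0.97 -0.07]
[ 0.0007  0.0061 -0.0025]
[[211.0, -35.0], [371.0, -35.0], [364.0, 139.0], [217.0, 139.0], [345.0, 286.0], [231.0, 286.0], [354.0, 132.0], [224.0, 132.0]]
```

View pics/w3.png

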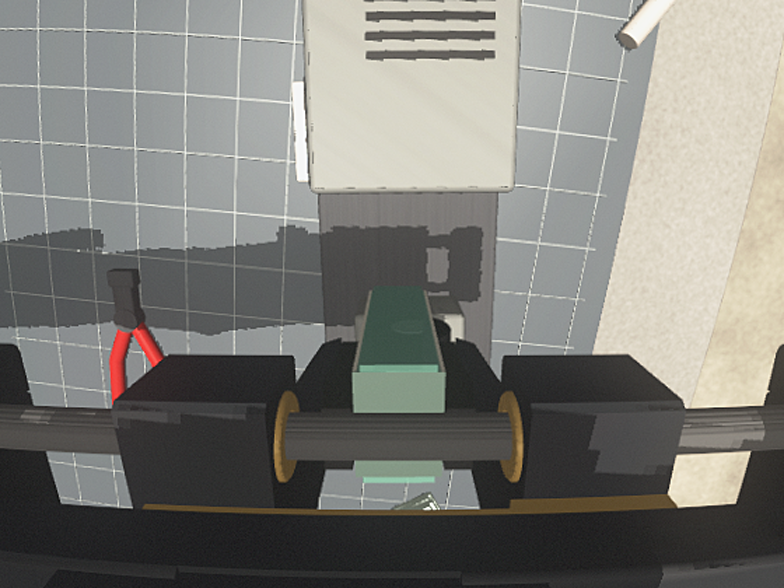

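The housing's front corners in this view are at (223,136) and (369,135), about 4 mm toward +x and 3 mm toward +y of the first fit. The drawer panel sits flush on the housing, so it is home. I'll correct the position and descend into the gap.

carry_out:
  plan:
    - {"rot": [0,0,-0.003],"xyz": [0.0026,0.009,0],"grip": 220}
    - {"rot": [0,0,-0.003],"xyz": [0.0026,0.009,0.03],"grip": 220}
    - {"rot": [0,0,-0.003],"xyz": [0.0026,0.009,0.06],"grip": 220}
    - {"rot": [0,0,-0.003],"xyz": [0.0026,0.009,0.09],"grip": 220}
    - {"rot": [0,0,-0.003],"xyz": [0.0026,0.009,0.12],"grip": 220}
    - {"rot": [0,0,-0.003],"xyz": [0.0026,0.009,0.142],"grip": 220}
    - {"rot": [0,0,-0.003],"xyz": [0.0026,0.009,0.1535],"grip": 220}
    - {"rot": [0,0,-0.003],"xyz": [0.0026,0.009,0.1535],"grip": 220}

```text
clock: 9.02
tool_pos: [0.633, 0.0907, 0.1171]
eef_rot: [0.67, 0.742, -0.002, -0.001]
contact_force: [-0.2, -0.4, -1.4]
opening: 0.269
finger_force: 20.0
```

```bash
python3 st.py .6345 .0915 .119; python3 - <<'E'
from h import *
t=r.snapshot("top")[:,:,::-1];s=r.snapshot("side")[:,:,::-1]
cv2.imwrite("pics/t4.png",t);cv2.imwrite("pics/s4.png",s)
R=lambda im,x0,y0,w,h,k:cv2.resize(im[y0:y0+h,x0:x0+w],None,fx=k,fy=k,interpolation=cv2.INTER_CUBIC)
c=np.zeros((600,800,3),np.uint8)
c[:600,:480]=R(s,245,120,80,100,6)
c[:480,480:800]=R(t,170,110,80,120,4)
cv2.imwrite("pics/c5.png",c)
E
```

```text
9.0167 [0.633  0.0907 0.1171] yaw y 5.8 [-0.24  0.86  0.05  1.62 -0.06  0.67 -0.06]
[ 0.0007  0.0016 -0.0019]
```

View pics/c5.png

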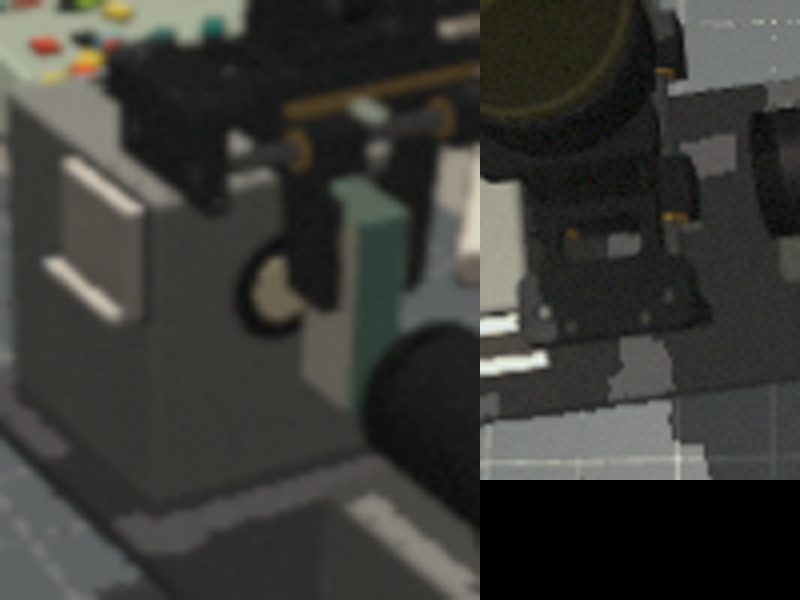

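The side crop shows the prism hanging in the gap clear of everything. Its underside corners are at about (355,410) and (303,375), and its top corners at (357,225), (410,212) and (335,185). The drawer is flush, and the top view is blocked by the arm. I'll compare the prism with the viewer within the side camera alone, so that calibration bias cancels.

```bash
python3 - <<'E'
from h import *
np.set_printoptions(precision=4,suppress=True)
s=cam("side");f=lambda px,o,k:np.array(o)+(np.array(px)+.5)/k-.5
PV=[(-60,50,150),(60,50,150),(-60,180,150),(0,50,100),(80,-160,12),(-80,190,12),(-60,50,12)]
oV=f([(183,118),(350,78),(88,42),(270,168),(574,432),(60,238),(185,318)],(225,125),4)
V=fit([(s,PV,oV)],[.63,.09,.1]);print("viewer side",V[0],V[1].round(1).tolist())
idx=[0,3,6]
Vf=least_squares(lambda a:(proj(s,place([a[0],a[1],.1027],np.array(PV)[idx]))-oV[idx]).ravel(),[.63,.09]);print("local",Vf.x,Vf.fun.round(1))
z=75.9
PP=np.array([(-12,-18,z),(-12,18,z),(-12,-18,z+80),(12,-18,z+80),(-12,18,z+80)])
oP=f([(355,410),(303,375),(357,225),(410,212),(335,185)],(245,120),6)
P=fit([(s,PP,oP)],[.633,.09,.1]);print("prism",P[0],P[1].round(1).tolist())
P2=least_squares(lambda a:(proj(s,place([a[0],a[1],.1027],PP+[0,0,a[2]]))-oP).ravel(),[.63,.09,0]);print(P2.x,P2.fun.round(1))
# wrist fit using w3 corners
st=dict(tool_pos=np.array([.6256,.088,.2725]),eef_rot=np.array([.671,.742,-.001,0]));st["eef_rot"]/=np.linalg.norm(st["eef_rot"])
c=cam("wrist",st)
W=least_squares(lambda a:(proj(c,place([a[0],a[1],.1027],[(-60,50,150),(60,50,150)]))-f([(312,190),(516,189)],(0,0),1.4)).ravel(),[.63,.09]);print("wrist",W.x,W.fun)
# expected prism px in w3: compare grip centring
PZ=(.2725-.0412)*1000
print(proj(c,place([.6256,.088,.1027],[(-12,18,PZ+80),(12,18,PZ+80),(-12,18,PZ),(12,18,PZ)]))*1.4)
E
```

```text
viewer side [0.631  0.0877 0.0795] [[-0.0, -0.4], [2.2, -0.1], [-0.5, -1.1], [0.1, 1.1], [0.4, 0.1], [-0.6, -1.9], [-0.6, 0.7]]
local [0.6334 0.0908] [ 0.3 -0.7  0.1  0.5 -0.4  0.2]
prism [0.6376 0.0945 0.0282] [[-0.7, 0.1], [0.8, -0.8], [0.3, -0.1], [0.8, 0.2], [-3.5, 0.4]]
[ 0.6449  0.1071 -7.1936] [ 0.2 -0.2  0.8 -0.8  1.3  0.1  1.1  0.1 -3.4  0.8]
wrist [0.6355 0.0926] [-0.5857 -0.2554  0.5849  0.3147]
[[347.6883 360.5626]
 [440.429  360.4257]
 [367.6442 283.2778]
 [423.7944 283.1675]]
```

```bash
python3 - <<'E'
from h import *
np.set_printoptions(precision=4,suppress=True)
s=cam("side");f=lambda px,o,k:np.array(o)+(np.array(px)+.5)/k-.5
for z in(75.9,77,74):
    PP=np.array([(-12,-18,z),(-12,18,z),(-12,-18,z+80),(12,-18,z+80)])
    oP=f([(355,410),(303,375),(357,225),(410,212)],(245,120),6)
    P=least_squares(lambda a:(proj(s,place([a[0],a[1],.1027],PP))-oP).ravel(),[.63,.09]);print(z,P.x,P.fun.round(1))
print(r.get_state()["tool_pos"])
E
```

```text
75.9 [0.6359 0.0945] [-0.7  0.2 -0.1 -0.4  0.4  0.1  0.4  0.1]
77 [0.6349 0.0927] [-0.7  0.3 -0.1 -0.4  0.4  0.1  0.4  0. ]
74 [0.6377 0.0978] [-0.7  0.2 -0.1 -0.5  0.4  0.1  0.4  0.1]
[0.6356 0.0918 0.1204]
```

carry_out:
  plan:
    - {"rot": [0,0,0],"xyz": [0,0,0],"grip": 220}
    - {"rot": [0,0,0],"xyz": [0,0,0],"grip": 220}
    - {"rot": [0,0,0],"xyz": [0,0,0],"grip": 220}
    - {"rot": [0,0,0],"xyz": [0,0,0],"grip": 220}

```text
clock: 9.45
tool_pos: [0.6356, 0.0929, 0.1207]
eef_rot: [0.669, 0.743, 0.001, 0.001]
contact_force: [0.3, -0.6, -2.1]
opening: 0.271
finger_force: 20.0
```

```bash
python3 st.py .6345 .0925 .1192; python3 -c "
from h import *
s=r.get_state();print(Ro.from_quat(s['eef_rot']).as_matrix()[:,2],s['qd'].round(3))"
```

```text
9.45 [0.6356 0.0929 0.1207] yaw y 6.0 [-0.24  0.86  0.05  1.61 -0.06  0.67 -0.06]
[-0.0003 -0.0011  0.0015]
[ 1.71563445e-03  3.77193246e-04 -9.99998457e-01] [-0.001  0.009  0.     0.006 -0.001 -0.001 -0.   ]
```

carry_out:
  plan:
    - {"rot": [0,0,0],"xyz": [0,-0.001,0.0013],"grip": 220}
    - {"rot": [0,0,0],"xyz": [0,-0.001,0.0013],"grip": 220}
    - {"rot": [0,0,0],"xyz": [0,-0.001,0.0013],"grip": 220}
    - {"rot": [0,0,0],"xyz": [0,-0.001,0.0013],"grip": 220}
    - {"rot": [0,0,0],"xyz": [0,-0.001,0.0013],"grip": 220}
    - {"rot": [0,0,0],"xyz": [0,-0.001,0.0013],"grip": 220}

```text
clock: 9.95
tool_pos: [0.634, 0.0927, 0.1183]
eef_rot: [0.669, 0.743, 0.0, -0.0]
contact_force: [0.3, 0.1, -2.4]
opening: 0.269
finger_force: 20.0
```

```bash
python3 st.py .6345 .0925 .1192; python3 -c "
from h import *
s=r.snapshot('side')[:,:,::-1]
cv2.imwrite('pics/s5.png',np.hstack([cv2.resize(s[120:220,245:325],None,fx=6,fy=6,interpolation=cv2.INTER_CUBIC),np.zeros((600,20,3),np.uint8),cv2.resize(s[260:370,285:365],None,fx=3.5,fy=5.4545)]))"
```

```text
9.95 [0.634  0.0927 0.1183] yaw y 6.0 [-0.24  0.86  0.04  1.62 -0.06  0.66 -0.06]
[-0.0003  0.0004 -0.0009]
```

View pics/s5.png

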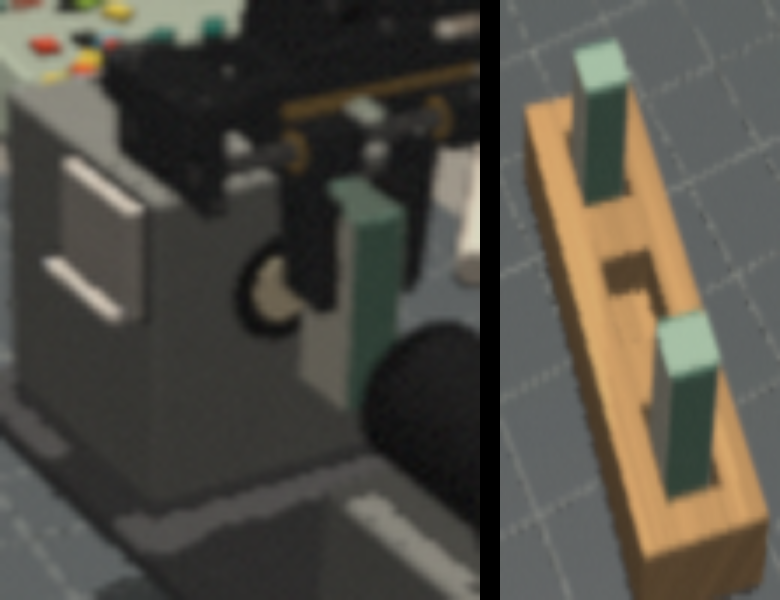

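The prism hangs upright in mid-gap, with its near lower corner at about (348,408). The drawer is flush and both stubs are still in the rack, so I'm handing in.

```bash
python3 -c "
from plant import r
print(r.finish_job())"
```

```text
the job is handed in; nothing more can be done
None
```

The job is handed in at about 10 s: the filter drawer is home, and the prism, gripped by its frosted faces, is held upright in mid-gap, touching nothing and within about 2 mm of the light axis by camera estimate. The judge returned no verdict.

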